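# Shut the marked valve in the air manifold box

### The job

Slide the cover of the air manifold box fully aside along its ledges, then push the marked valve handle, the one that ends in a round disc, all the way shut, a quarter turn until it lies across its pipe. Do it with the fingertips: the cover must not be lifted, and the plain handle and the things about the bench are to be left as they are.

Things in the scene. Friction and masses are not known exactly. Their poses are not given: they have to be found in the camera images.
- manifold: the air manifold box, a grey trough fixed to the bench, 170 mm (x) by 450 mm (y). Origin: centre of its underside on the bench; x away from the robot, y along its length, z up. Ledges 62 mm high along both sides carry the cover; outer lips and end walls rise to 72 mm (end walls' inner faces at y = -215 and +215). The -y half is the valve bay, 140 mm wide inside, with both handles
- parking (a point): where the cover's origin lies when fully aside, against the +y end wall: 108 mm towards +y from the box's origin, 62 mm above the bench, over the +y half of the box, which a fixed deck 55 mm high closes. Beyond the box's -y end is an aluminium inlet block, 66 mm high, to y = -280 mm, with a pipe stub to y = -310 mm
- cover: the loose aluminium cover, a plate 152 mm (x) by 214 mm (y) by 6 mm, about 0.45 kg, lying on the ledges between the lips with 2 mm play each side, over the valve bay at the start. Origin: centre of its underside, 62 mm above the bench; y along the box. It slides towards the box's +y until it meets the end wall, and takes 1 to 6 N
- rib (a point): centre of the top of the dark upright rib in the middle of the cover, 92 mm above the bench (30 mm above the cover's underside). The rib is 80 mm (x) by 14 mm (y) and stands 24 mm above the plate; its flat side is there to push against
- marked (a joint): angle of the marked handle (rad): 0 is fully open, the handle pointing to the box's -x (towards the robot), in line with its pipe; 1.571 is fully shut, at a stop, the handle pointing to the box's +y, across its pipe. It turns clockwise seen from above, about a vertical axis, stays where it is left and takes about 2.5 N at its disc
- marked_hub (a point): the marked handle's axis at mid height of the handle, 50 mm above the bench, at x = +35 mm and y = -165 or -80 mm of the box (the two valves swap places). The hub is 24 mm across, the screw on it rises to 59 mm. The brass valve body and pipe below are no higher than 37 mm above the bench; only the 14 mm stem is higher
- marked_end (a point): centre of the flat round disc, 28 mm across and 10 mm thick, in which the marked handle ends, 43 mm from its axis and 50 mm above the bench. From hub to disc the handle is a steel bar 12 mm wide and 8 mm thick
- plain_hub (a point): the plain handle's axis, 50 mm above the bench, in the other of the two valve places
- plain_end (a point): point on the plain handle, 43 mm from its axis, 50 mm above the bench. It is a straight steel bar 12 mm wide, without a disc, cut square 57 mm from its axis, and it turns as easily and the same way as the marked one
- deep_socket: a bright steel socket, 28 mm across and 30 mm high, standing on the 66 mm high aluminium inlet block at the box's -y end; origin: centre of its underside. Not to be disturbed
- big_socket: a bright steel socket, 40 mm across and 38 mm high, standing on the bench on the robot's side of the box; origin: centre of its underside. Not to be disturbed
- screwdriver: a black-handled screwdriver, 180 mm long, lying on the bench on the robot's side of the box; origin near its middle, at its underside. Not to be disturbed
- wrench: a steel wrench, 200 mm long, lying on the bench beyond the box; origin near its middle, at its underside. Not to be disturbed
- grease_jar: a grey screw-top jar, 70 mm across and 60 mm high, standing beyond the box; origin: centre of its underside. Not to be disturbed
- piston: an aluminium engine piston, 80 mm across and 50 mm high, standing beyond the box; origin: centre of its underside. Not to be disturbed
- oil_bottle: an amber bottle, 70 mm across and 140 mm high, standing to the left of the box; origin: centre of its underside. Not to be disturbed

How it is judged:
By the outcome, as a careful person would: the job done as asked, in the order asked, and still so for the second after the job is handed in, with the robot touching nothing.
It also fails if it takes over 58 s, if anything falls off the work surface, if the arm or the gripper's body presses on something with over 40 N, if the wrist force passes 120 N, or if a joint passes its speed limit or range.

### The arm

A 6-joint arm with a two-finger parallel gripper is mounted at the origin on the work surface. World frame = base frame: x ahead of the robot, y to its left, z up, the work surface at z = 0. Lengths are in m, angles in rad, forces in N, time in s.
With the tool pointing down it reaches from about 0.4 to 0.925 m from the base axis. Payload 12.5 kg.
Tool frame: the origin (TCP) lies between the finger pads; the fingertips stand 8 mm ahead of it and the grasp point (between the pads) lies 11 mm behind it; z points along the fingers, y is the direction in which the jaws open and shut (so a half turn about z gives the same grasp; the last joint's range is limited). The gripper opens to 95 mm and grips with 3 to 60 N. Pads are 20 mm wide; open, the fingers measure 119 mm over their backs; the gripper's body (75 mm by 180 mm) begins 59 mm behind the grasp point.
Start: joints at [1.16, 0.491, 1.559, -0, 1.092, -0.106], TCP at [0.188, 0.596, 0.191] pointing down, gripper open.
Joint ranges: [-3.1, 3.1], [-0.84, 2.19], [0.05, 2.79], [-1.13, 4.28], [0.06, 2.93], [-2.69, 2.69]. Speed limits (rad/s): [2.22, 2.22, 2.79, 3.14, 3.14, 3.14].

### API

Orientations are given as a rotation vector (axis times angle).
In Python, from workcell import ctrl gives the robot as it stands.
- The arm moves only by the shell command python3 -m inch 'ROWS' [OPENING]. ROWS is JSON, a list of rows, each an object with "offset": the shift along the tool's x, y, z in mm, a list of three; "spin": the turn about the tool's z in degrees. A call has 1 to 5 rows; each row shifts and turns the commanded pose from where the row before left it, along the tool's axes as they then stand; what a row does not reach is not made up. A row lasts 1/10 s, in which the tool goes at most 50 mm and 8.59 degrees, less where a joint would pass 70% of its speed; a pose out of reach is approached as far as the arm can. A call is refused whole if a number of a shift passes 50 or a number of a turn 8.59, either way. A call with a gripper value outside its range is refused whole. OPENING is the gripper's target within -1 to 1 (shut at 1, half-way at 0, fully open at -1), set as the call begins (- or left out, the last holds). The fingers move at their own pace and stop on an object; the grip force is fixed at half the most. Time passes only in rows, so rows that do not move let the fingers close. It gives the time, the measured TCP pose, the force and the opening at its end, in the units of the state.
- ctrl.observe(): the state, without advancing time (a new reading comes with each control period).
- ctrl.capture(name): name is "scene" or "top"; returns a dict with "image" (480x640x3 uint8, blue, green, red), "z_map" (480x640 float32, m along the optical axis (not along the pixel's ray), 0 where there is no reading), "K" (3x3 intrinsics, pixels), "k1" (the pictures are not rectified: a ray, as slopes to the right and down, at radius r is drawn at 1 + k1 r^2 times it, then the intrinsics apply), "camera_from_world" (4x4, takes a point from world to camera coordinates). Camera axes: x right, y down, z forward; pixel columns grow to the right and rows downward; lengths in m; the calibration is good to about 2 mm. A picture is of the moment at which its call begins.
- ctrl.finish_job(): hands the job in, once; it reports no verdict.
The state is a dict: "clock": time; "q": joint angles; "dq": joint speeds; "tau": joint torques, N m; "tool_pos": TCP position; "eef_rot": TCP orientation; "ft_force": force on the tool from outside, world axes, zero at the start; "wrist_torque": the same for the moment, N m; "grip_width": finger opening in m.
Only numpy, scipy, OpenCV 4.12 (cv2) and the standard library are available. Lean on these libraries where they do the work, as an engineer would, in place of code of your own. Each camera call takes 0.05 s, during which the arm holds its last target.

## Working session

There is one attempt and no reset: what is moved stays moved. The work goes in short steps, Python scripts to look and compute and a shell command to move; the robot and the scene stay as the last step left them, time stands still between calls to the robot, and variables do not carry over. Pictures are saved under pics/ and viewed, and the job is handed in when it is done.

```bash
ls; mkdir -p pics
python3 - <<'E'
from workcell import ctrl
import cv2,numpy as np,pickle
s=ctrl.observe()
for k in s: print(k,np.round(s[k],4))
for n in ("scene","top"):
    c=ctrl.capture(n); pickle.dump(c,open(n+"0.pkl","wb")); cv2.imwrite(f"pics/{n}0.png",c["image"])
    print(n,c["K"],c["k1"],c["camera_from_world"])
E
```

```text
pics
clock 0.0
q [ 1.1604  0.4916  1.5595  0.      1.0917 -0.1056]
dq [-0.0002 -0.0006 -0.0014 -0.0002  0.0007  0.0011]
tau [-9.00000e-04 -6.12616e+01 -2.58190e+01  6.91000e-02  4.82000e-02
 -1.00000e-04]
tool_pos [0.1874 0.5959 0.1905]
eef_rot [-4.7700e-01 -3.1049e+00  1.7000e-03]
ft_force [0.8293 0.1798 0.0473]
wrist_torque [-0.0463  0.0418  0.0201]
grip_width 0.0953
scene [[479.09210159   0.         318.05700804]
 [  0.         479.09210159 244.71246615]
 [  0.           0.           1.        ]] 0.020052456658011225 [[ 0.76719654  0.64091807  0.02516928 -0.51633614]
 [ 0.36009138 -0.39790247 -0.84380556 -0.10130461]
 [-0.53079531  0.65642795 -0.53605847  1.23200374]
 [ 0.          0.          0.          1.        ]]
top [[569.76770385   0.         325.88762401]
 [  0.         569.76770385 242.17832395]
 [  0.           0.           1.        ]] -0.14585541567976898 [[-0.02265692 -0.99971172  0.0079457   0.11275719]
 [-0.98283893  0.02081776 -0.18328738  0.60184045]
 [ 0.18306913 -0.01196207 -0.98302727  0.94625032]
 [ 0.          0.          0.          1.        ]]
```

View pics/scene0.png

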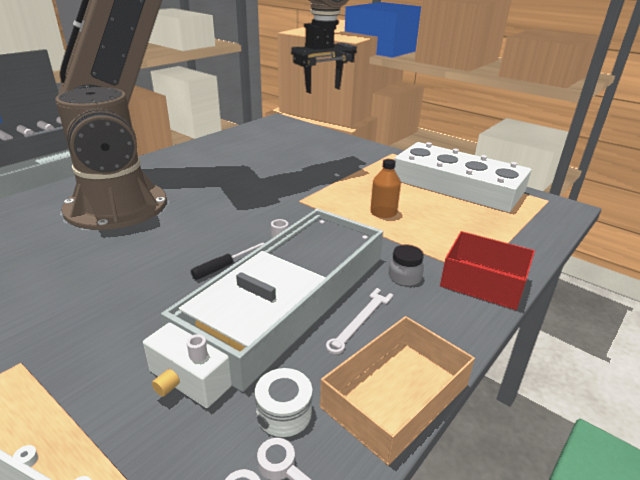

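View pics/top0.png

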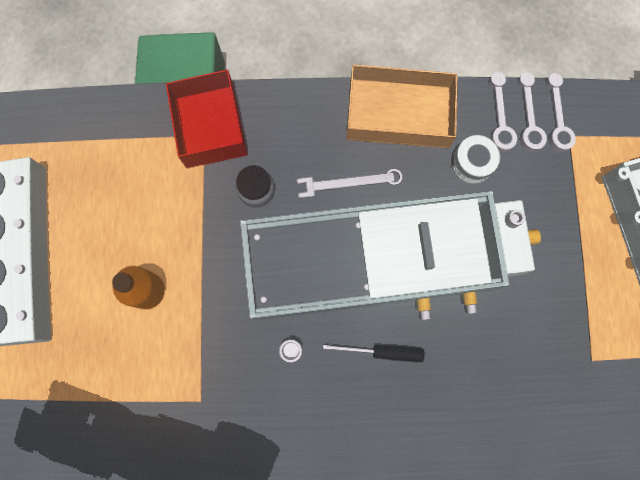

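```bash
cat > h.py <<'E'
import numpy as np,cv2,pickle
def ray(c,u,v):
    K=c["K"];x=np.array([(u-K[0,2])/K[0,0],(v-K[1,2])/K[1,1]]);p=x.copy()
    for _ in range(30): p=x/(1+c["k1"]*(p@p))
    return np.array([p[0],p[1],1.])
def onplane(c,u,v,z):
    T=c["camera_from_world"];R=T[:3,:3];o=-R.T@T[:3,3];d=R.T@ray(c,u,v)
    return o+d*(z-o[2])/d[2]
def proj(c,P):
    P=np.atleast_2d(P);T=c["camera_from_world"];q=P@T[:3,:3].T+T[:3,3];p=q[:,:2]/q[:,2:]
    p=p*(1+c["k1"]*(p**2).sum(1,keepdims=True))
    return p*[c["K"][0,0],c["K"][1,1]]+c["K"][:2,2]
def crop(c,u0,v0,w,h,name,f):
    cv2.imwrite(name,cv2.resize(c["image"][v0:v0+h,u0:u0+w],None,fx=f,fy=f,interpolation=cv2.INTER_CUBIC))
E
python3 - <<'E'
from h import *
c=pickle.load(open("top0.pkl","rb"))
crop(c,230,180,160,150,"pics/cL.png",4)
crop(c,350,180,200,150,"pics/cR.png",4)
E
```

```text
(no output)
```

View pics/cL.png

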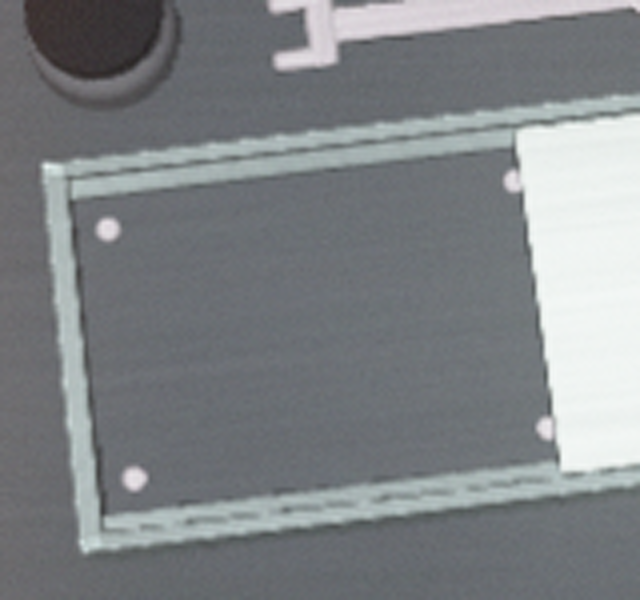

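View pics/cR.png

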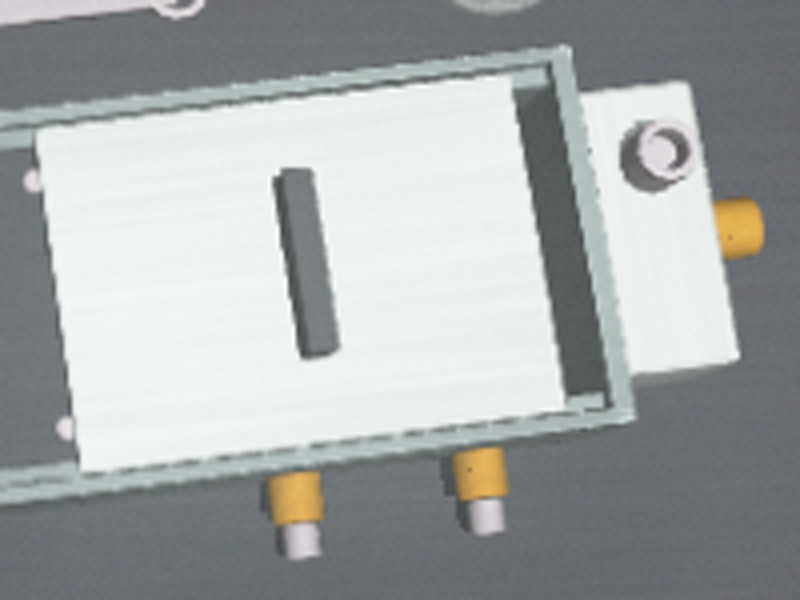

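```bash
cat >> h.py <<'E'
def boxpose():
    return np.load("box.npy")  # cx,cy,yaw
def b2w(p):
    cx,cy,a=boxpose();p=np.atleast_2d(np.array(p,float)).copy();R=np.array([[np.cos(a),-np.sin(a)],[np.sin(a),np.cos(a)]])
    p[:,:2]=p[:,:2]@R.T+[cx,cy];return p
def w2b(p):
    cx,cy,a=boxpose();p=np.atleast_2d(np.array(p,float)).copy();R=np.array([[np.cos(a),-np.sin(a)],[np.sin(a),np.cos(a)]])
    p[:,:2]=(p[:,:2]-[cx,cy])@R;return p
E
python3 - <<'E'
from h import *
from scipy.optimize import least_squares
c=pickle.load(open("top0.pkl","rb"))
px=np.array([[45/4+230,180+165/4],[230+85/4,180+550/4],[350+570/4,180+48/4],[350+633/4,180+418/4]])-.4
bx=np.array([[85,225],[-85,225],[85,-225],[-85,-225]])/1000
W=np.array([onplane(c,*p,.072) for p in px]);print(W.round(4))
def f(x):
    a=x[2];R=np.array([[np.cos(a),-np.sin(a)],[np.sin(a),np.cos(a)]]);return (bx@R.T+x[:2]-W[:,:2]).ravel()
r=least_squares(f,[.5,0,0]);print(r.x,np.round(r.fun*1000,1));np.save("box.npy",r.x)
ribc=onplane(c,350+310/4-.4,180+261/4-.4,.092);print("rib",ribc,w2b(ribc))
for n,(u,v) in dict(c1=(38,130),c2=(513,77),c3=(565,407),c4=(80,470)).items():
    print(n,w2b(onplane(c,350+u/4-.4,180+v/4-.4,.068)).round(4))
# plane of rib in depth
print("sock",w2b(onplane(c,350+664/4-.4,180+150/4-.4,.096)))
print("world yaw", r.x[2])
for n in("scene","top"):
    c=pickle.load(open(n+"0.pkl","rb"));im=c["image"].copy()
    for z in (.072,):
        q=proj(c,b2w([[x,y,z] for x,y in ((.085,.225),(-.085,.225),(-.085,-.225),(.085,-.225))]))
        cv2.polylines(im,[np.round(q*16).astype(np.int32)],True,(0,0,255),1,cv2.LINE_AA,4)
    if n=="scene": cv2.imwrite("pics/chk.png",cv2.resize(im[190:420,130:400],None,fx=2.5,fy=2.5))
E
```

```text
[[ 0.642   0.2471  0.072 ]
 [ 0.4747  0.2297  0.072 ]
 [ 0.6866 -0.1992  0.072 ]
 [ 0.5203 -0.2145  0.072 ]]
[0.58091949 0.01578851 0.10058063] [ 0.9  1.1 -1.   1.4  1.5 -0.4 -1.4 -2.1]
rib [ 0.58904373 -0.07201212  0.092     ] [[-0.00073298 -0.08817265  0.092     ]]
c1 [[0.0754 0.0169 0.068 ]]
c2 [[ 0.0743 -0.1974  0.068 ]]
c3 [[-0.0745 -0.1949  0.068 ]]
c4 [[-0.0746  0.019   0.068 ]]
sock [[ 0.02796687 -0.24955718  0.096     ]]
world yaw 0.10058063375543408
```

View pics/chk.png

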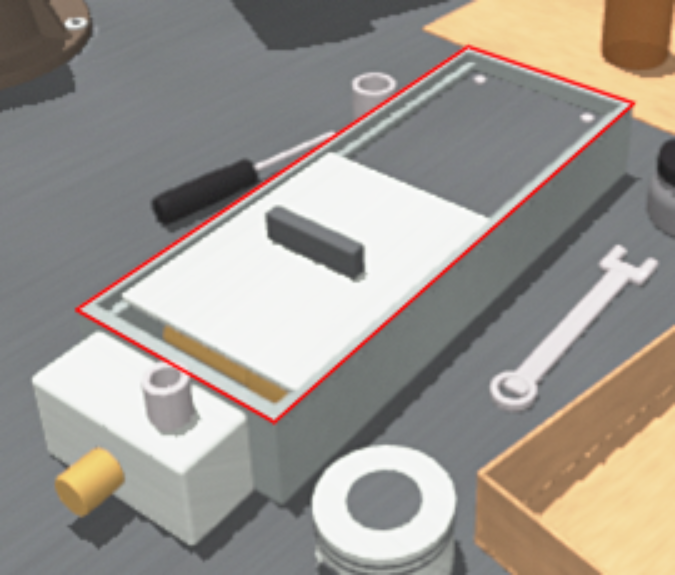

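The box corners fit to about 2 mm, with its centre at (0.581, 0.016) and a yaw of 5.8°. The cover's rib is at box y = -88 mm. I'll shut the fingers and turn the tool to line up with the box.

```bash
cat > st.py <<'E'
import sys
from h import *
from workcell import ctrl
from scipy.spatial.transform import Rotation as Ro
s=ctrl.observe();R=Ro.from_rotvec(s["eef_rot"]).as_matrix();t=np.array(s["tool_pos"])
b=w2b(t)[0]*1000;a=boxpose()[2]
yb=np.degrees(np.arctan2(R[1,1],R[0,1])-a)
F=np.array(s["ft_force"]);c,n=np.cos(a),np.sin(a)
print("t %.2f box mm"%s["clock"],b.round(1),"tip z %.1f"%(b[2]-8),"tool y vs box x deg %.1f"%yb,"F box",np.round([c*F[0]+n*F[1],-n*F[0]+c*F[1],F[2]],1),"grip %.4f"%s["grip_width"],"q6 %.2f"%s["q"][5])
if len(sys.argv)>1:
    T=np.array([float(v) for v in sys.argv[1:4]]);d=R.T@(b2w(T/1000)[0]-t)*1000
    print("to go, tool axes mm",d.round(1))
E
python3 -m inch '[{"offset":[0,0,0],"spin":-7.7},{"offset":[0,0,0],"spin":-7.7},{"offset":[0,0,0],"spin":-7.8},{"offset":[0,0,0],"spin":0}]' 1
python3 st.py 0 -118 190; tail -3 h.py >/dev/null
```

```text
clock: 0.5
tool_pos: [0.1875, 0.5961, 0.1908]
eef_rot: [0.16, -3.137, 0.001]
ft_force: [0.1, 0.7, -0.1]
grip_width: 0.0685
t 0.50 box mm [-333.2  616.8  190.8] tip z 182.8 tool y vs box x deg 90.1 F box [ 0.2  0.7 -0.1] grip 0.0685 q6 -0.51
to go, tool axes mm [-332.  -735.4    1.1]
```

```bash
python3 -m inch '[{"offset":[-35,-35,0],"spin":0},{"offset":[-35,-35,0],"spin":0},{"offset":[-35,-35,0],"spin":0},{"offset":[-35,-35,0],"spin":0},{"offset":[-35,-35,0],"spin":0}]'
python3 st.py 0 -118 190
```

```text
clock: 1.0
tool_pos: [0.3804, 0.4382, 0.1911]
eef_rot: [-0.15, 3.138, 0.0]
ft_force: [1.1, 1.3, 0.2]
grip_width: 0.0286
t 1.00 box mm [-157.1  440.4  191.1] tip z 183.1 tool y vs box x deg 89.7 F box [1.2 1.2 0.2] grip 0.0286 q6 -0.92
to go, tool axes mm [-159.8 -557.6    1.1]
```

```bash
python3 -m inch '[{"offset":[-15,-40,0],"spin":0},{"offset":[-15,-40,0],"spin":0},{"offset":[-15,-40,0],"spin":0},{"offset":[-15,-40,0],"spin":0},{"offset":[-15,-40,0],"spin":0}]'
python3 st.py 0 -118 190
```

```text
clock: 1.5
tool_pos: [0.4743, 0.2465, 0.1911]
eef_rot: [-0.15, 3.138, 0.0]
ft_force: [0.8, 0.1, 0.3]
grip_width: 0.0003
t 1.50 box mm [-82.9 240.2 191.1] tip z 183.1 tool y vs box x deg 89.7 F box [0.8 0.  0.3] grip 0.0003 q6 -1.31
to go, tool axes mm [ -84.7 -357.8    1.1]
```

```bash
python3 -m inch '[{"offset":[-17,-45,0],"spin":0},{"offset":[-17,-45,0],"spin":0},{"offset":[-17,-45,0],"spin":0},{"offset":[-17,-45,0],"spin":0},{"offset":[-17,-45,0],"spin":0}]'
python3 -m inch '[{"offset":[0,-45,0],"spin":0},{"offset":[0,-45,0],"spin":0},{"offset":[0,-40,0],"spin":0},{"offset":[0,0,0],"spin":0}]'
python3 st.py 0 -120 86
```

```text
clock: 2.0
tool_pos: [0.5814, 0.0307, 0.1911]
eef_rot: [0.15, -3.138, -0.0]
ft_force: [1.2, 0.7, -0.4]
grip_width: 0.0004
clock: 2.4
tool_pos: [0.594, -0.1009, 0.1907]
eef_rot: [0.144, -3.138, 0.001]
ft_force: [-0.7, 1.8, -1.0]
grip_width: 0.0002
t 2.40 box mm [   1.3 -117.4  190.7] tip z 182.7 tool y vs box x deg 89.5 F box [-0.5  1.9 -1. ] grip 0.0002 q6 -1.94
to go, tool axes mm [  1.3  -2.5 104.7]
```

```bash
python3 -m inch '[{"offset":[0,-2,30],"spin":0},{"offset":[0,0,30],"spin":0},{"offset":[0,0,30],"spin":0},{"offset":[0,0,15],"spin":0},{"offset":[0,0,0],"spin":0}]'
python3 st.py 0 -120 85
python3 - <<'E'
from h import *
from workcell import ctrl
c=ctrl.capture("scene");crop(c,140,190,250,200,"pics/d1.png",3)
E
```

```text
clock: 2.9
tool_pos: [0.5929, -0.0977, 0.084]
eef_rot: [0.153, -3.134, -0.002]
ft_force: [-1.1, 0.3, 0.2]
grip_width: 0.0008
t 2.90 box mm [   0.5 -114.1   84. ] tip z 76.0 tool y vs box x deg 89.8 F box [-1.1  0.4  0.2] grip 0.0008 q6 -1.94
to go, tool axes mm [ 0.5 -5.9 -1. ]
```

View pics/d1.png

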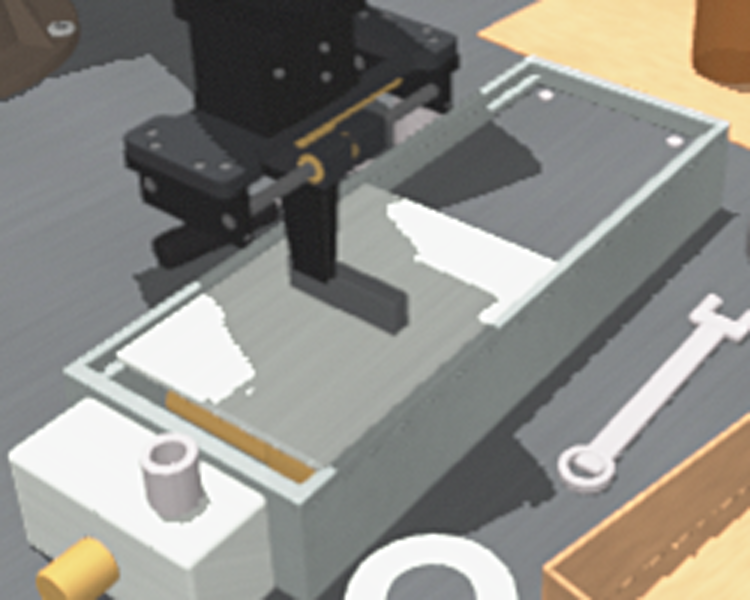

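```bash
python3 -m inch '[{"offset":[0,2,0],"spin":0},{"offset":[0,2,0],"spin":0},{"offset":[0,3,0],"spin":0},{"offset":[0,3,0],"spin":0},{"offset":[0,4,0],"spin":0}]'
python3 -m inch '[{"offset":[0,7,0],"spin":0},{"offset":[0,8,0],"spin":0},{"offset":[0,8,0],"spin":0},{"offset":[0,8,0],"spin":0},{"offset":[0,8,0],"spin":0}]'
python3 st.py 0 89 85
```

```text
clock: 3.45
tool_pos: [0.5927, -0.0844, 0.0865]
eef_rot: [-0.157, 3.137, -0.0]
ft_force: [-0.1, 0.4, 0.7]
grip_width: 0.0004
clock: 3.95
tool_pos: [0.5887, -0.0451, 0.0861]
eef_rot: [-0.158, 3.138, 0.0]
ft_force: [-0.3, 0.4, 0.6]
grip_width: 0.0007
t 3.95 box mm [  1.6 -61.3  86.1] tip z 78.1 tool y vs box x deg 90.0 F box [-0.3  0.5  0.6] grip 0.0007 q6 -1.86
to go, tool axes mm [  1.6 150.3   1.1]
```

```bash
python3 - <<'E'
from h import *
from workcell import ctrl
c=ctrl.capture("scene");crop(c,140,190,250,200,"pics/d2.png",3)
E
python3 st.py
```

```text
t 4.00 box mm [  1.5 -60.4  86.1] tip z 78.1 tool y vs box x deg 90.0 F box [ 0.2  0.9 -0.5] grip -0.0001 q6 -1.86
```

View pics/d2.png

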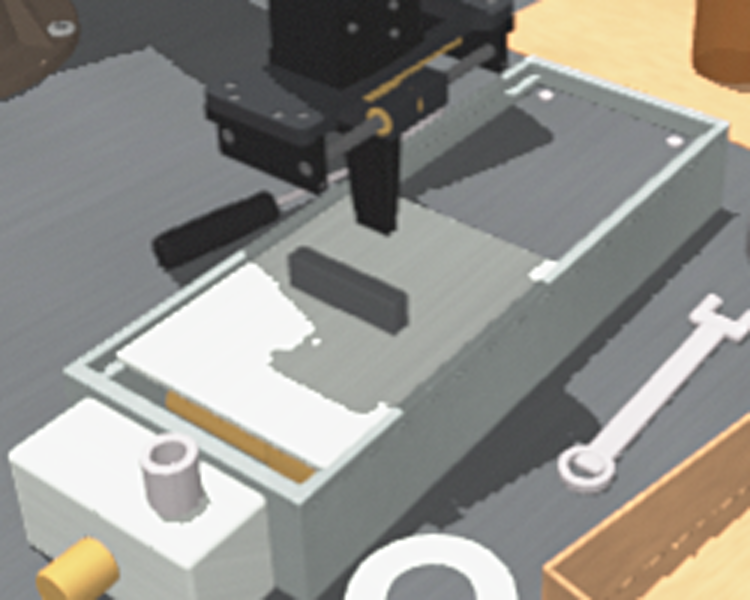

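Run:
```python
from h import *
from workcell import ctrl
for n in("scene","top"):
    c=ctrl.capture(n)
    im=c["image"].copy()
    for p in [(1.5,-60,78),(1.5,-60,86),(0,-88,92),(1.5,-60,0)]:
        q=proj(c,b2w(np.array(p)/1000.))[0];print(n,p,q.round(1))
        cv2.drawMarker(im,tuple(int(round(v)) for v in q),(0,0,255),0,5)
    c["image"]=im
    if n=="scene": crop(c,140,190,250,200,"pics/d3.png",3)
    else: crop(c,300,150,250,190,"pics/t3.png",3)
```

```text
scene (1.5, -60, 78) [266.7 279.8]
scene (1.5, -60, 86) [266.6 276.2]
scene (0, -88, 92) [255.4 280.8]
scene (1.5, -60, 0) [268.1 313.6]
top (1.5, -60, 78) [409.4 247. ]
top (1.5, -60, 86) [410.1 246.2]
top (0, -88, 92) [426.9 244.4]
top (1.5, -60, 0) [403.  254.4]
```

View pics/d3.png

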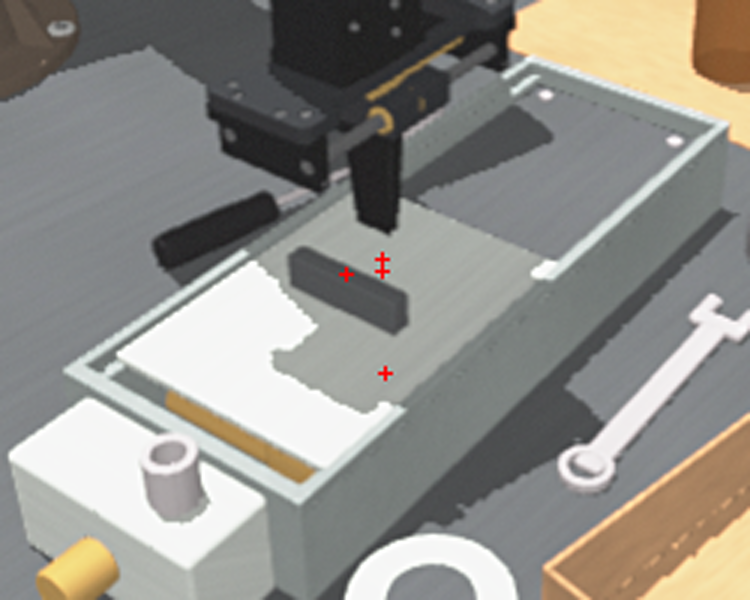

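View pics/t3.png

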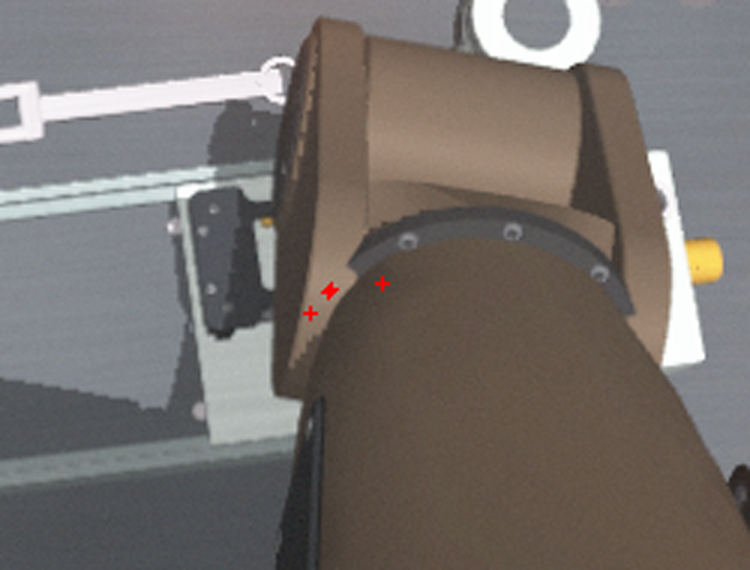

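```bash
cat >> h.py <<'E'
def pt(c,u,v):
    T=c["camera_from_world"];d=c["z_map"][int(round(v)),int(round(u))]
    return T[:3,:3].T@(ray(c,u,v)*d-T[:3,3])
E
python3 - <<'E'
from h import *
from workcell import ctrl
c=ctrl.capture("scene")
for x,y in [(365,205),(375,205),(385,205),(365,222),(375,226),(385,226),(392,226),(380,215),(375,180),(390,190),(380,245),(350,285),(330,275),(330,265)]:
    u,v=140+x/3,190+y/3;print((x,y),(w2b(pt(c,u,v))*1000).round(1), c["z_map"][int(round(v)),int(round(u))])
E
python3 st.py
```

```text
(365, 205) [[  1.6 -71.  130. ]] 0.8134592
(375, 205) [[  8.5 -70.4 132.4]] 0.8093533
(385, 205) [[ 14.4 -68.7 133.8]] 0.80714625
(365, 222) [[ -2.  -67.5 114.8]] 0.8257686
(375, 226) [[  3.5 -65.4 113.1]] 0.8255946
(385, 226) [[ 12.  -66.5 117.2]] 0.8186753
(392, 226) [[ 12.5 -61.  114.4]] 0.8238378
(380, 215) [[ 10.  -68.2 125. ]] 0.81419885
(375, 180) [[ 11.2 -72.6 151.4]] 0.79642355
(390, 190) [[ 11.1 -60.  138. ]] 0.8125365
(380, 245) [[-20.3 -33.8  71.3]] 0.88123363
(350, 285) [[  9.9 -96.2  92.5]] 0.8118453
(330, 275) [[ -6.2 -94.8  91.6]] 0.8207979
(330, 265) [[-11.4 -88.8  92.8]] 0.8268335
t 4.15 box mm [  1.6 -61.9  86.1] tip z 78.1 tool y vs box x deg 90.0 F box [-0.8  0.4  0.3] grip 0.0005 q6 -1.86
```

Run:
```python
from h import *
from workcell import ctrl
c=ctrl.capture("scene")
crop(c,200,190,120,90,"pics/d4.png",6)
for x,y in [(225,145),(270,165),(320,183),(315,150),(270,135),(385,120),(430,95),(500,60),(355,150)]:
    u,v=140+x/3,190+y/3;print((x,y),(w2b(pt(c,u,v))*1000).round(1))
c=pickle.load(open("scene0.pkl","rb"))
crop(c,280,0,90,110,"pics/d5.png",5)
```

```text
(225, 145) [[ -25.9 -145.5  196.8]]
(270, 165) [[   4.9 -145.2  196.1]]
(320, 183) [[  35.  -141.9  195.1]]
(315, 150) [[  36.5 -145.5  216.8]]
(270, 135) [[  12.3 -150.8  219.2]]
(385, 120) [[ 33.1 -88.2 205.2]]
(430, 95) [[ 36.  -53.8 205.4]]
(500, 60) [[ 34.7  13.1 197.3]]
(355, 150) [[ -1.6 -73.6 166.7]]
```

View pics/d4.png

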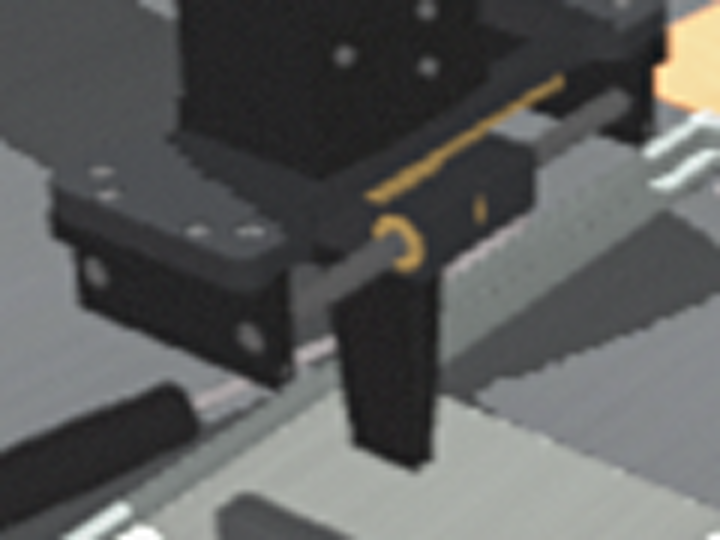

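View pics/d5.png

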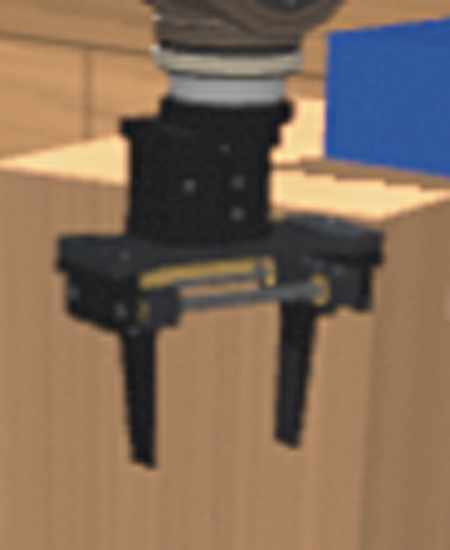

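Run:
```python
from h import *
from workcell import ctrl
c=pickle.load(open("scene0.pkl","rb"))
for x,y in [(143,450),(148,455),(143,420),(290,430),(290,400),(285,435),(120,320)]:
    u,v=280+x/5,y/5;print((x,y),(pt(c,u,v)*1000).round(1))
for p in[(.1874-.3*.0,.5959,.1905-.008)]: print(proj(c,p))
for sgn in(-1,1): print(proj(c,np.array([.1874,.5959,.1825])+sgn*.054*np.array([.3,.953,0])))
s=ctrl.observe()
for k in s: print(k,np.round(s[k],4))
```

```text
(143, 450) [175.5 544.5 223.7]
(148, 455) [183.6 539.5 223.3]
(143, 420) [179.  540.1 241.8]
(290, 430) [209.  638.6 224.3]
(290, 400) [208.3 638.2 241.4]
(285, 435) [205.9 638.1 220.9]
(120, 320) [188.6 508.5 301.8]
[[322.75356869 101.68189461]]
[[307.27826675 104.13531351]]
[[337.69406338  99.30750571]]
clock 4.2
q [-1.8970e-01  5.6540e-01  1.7517e+00  1.0000e-04  8.2440e-01 -1.8608e+00]
dq [-0.0067  0.0009 -0.0021 -0.     -0.0004 -0.0013]
tau [ 4.45800e-01 -6.06903e+01 -2.03068e+01 -3.16000e-02  7.30000e-02
  1.15000e-02]
tool_pos [ 0.5888 -0.0459  0.0861]
eef_rot [-0.1574  3.1375  0.    ]
ft_force [-0.5993 -0.2133 -0.0257]
wrist_torque [ 0.0629  0.0203 -0.0133]
grip_width 0.0001
```

The fingertips are really about 34 mm higher than the reported TCP implies. Depth and projection both show this, at the start pose and here, and the finger passed over the rib without touching it. I'll allow for that, go back to the -y side of the rib and come down lower.

```bash
python3 -m inch '[{"offset":[2,-20,0],"spin":0},{"offset":[0,-20,0],"spin":0},{"offset":[0,-20,0],"spin":0},{"offset":[0,-4,0],"spin":0},{"offset":[0,0,0],"spin":0}]'
python3 -m inch '[{"offset":[0,0,8],"spin":0},{"offset":[0,0,8],"spin":0},{"offset":[0,0,4],"spin":0},{"offset":[0,0,0],"spin":0}]'
python3 st.py 0 -120 53
python3 - <<'E'
from h import *
from workcell import ctrl
c=ctrl.capture("scene");crop(c,190,200,130,100,"pics/d6.png",6)
E
```

```text
clock: 4.7
tool_pos: [0.593, -0.1103, 0.086]
eef_rot: [0.155, -3.138, -0.0]
ft_force: [-1.7, 0.1, 0.4]
grip_width: 0.0006
clock: 5.1
tool_pos: [0.5927, -0.1092, 0.0651]
eef_rot: [0.158, -3.136, -0.001]
ft_force: [-0.3, 0.5, 0.3]
grip_width: 0.0005
t 5.10 box mm [  -0.8 -125.5   65.1] tip z 57.1 tool y vs box x deg 90.0 F box [-0.3  0.6  0.3] grip 0.0005 q6 -1.96
to go, tool axes mm [-0.8  5.5 12.1]
```

View pics/d6.png

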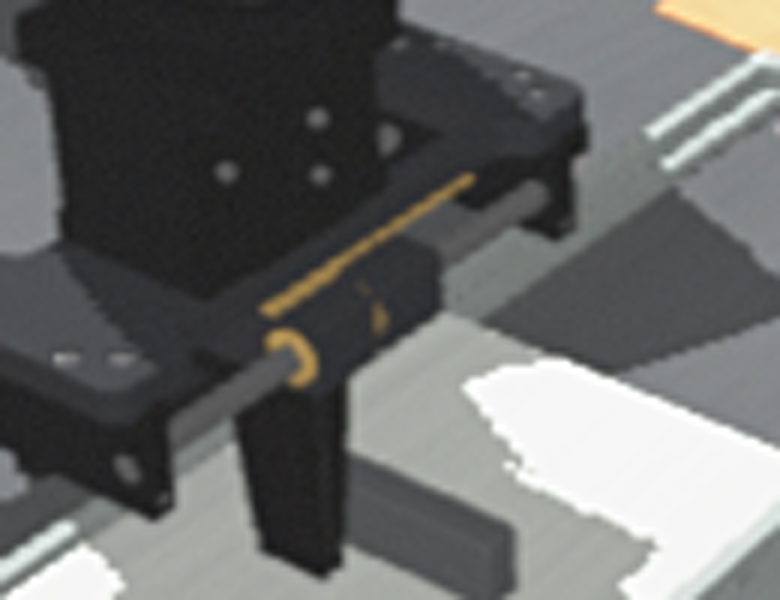

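```bash
python3 -m inch '[{"offset":[0,0,4],"spin":0},{"offset":[0,0,4],"spin":0},{"offset":[0,0,4],"spin":0},{"offset":[0,0,0],"spin":0}]'
python3 st.py 0 -120 53
python3 - <<'E'
from h import *
from workcell import ctrl
c=ctrl.capture("scene");crop(c,200,220,100,80,"pics/d7.png",8)
E
```

```text
clock: 5.55
tool_pos: [0.5929, -0.1097, 0.0535]
eef_rot: [0.157, -3.137, -0.001]
ft_force: [-0.0, -0.5, -0.1]
grip_width: 0.0003
t 5.55 box mm [  -0.7 -126.1   53.5] tip z 45.5 tool y vs box x deg 90.0 F box [-0.1 -0.5 -0.1] grip 0.0003 q6 -1.96
to go, tool axes mm [-0.7  6.1  0.5]
```

View pics/d7.png

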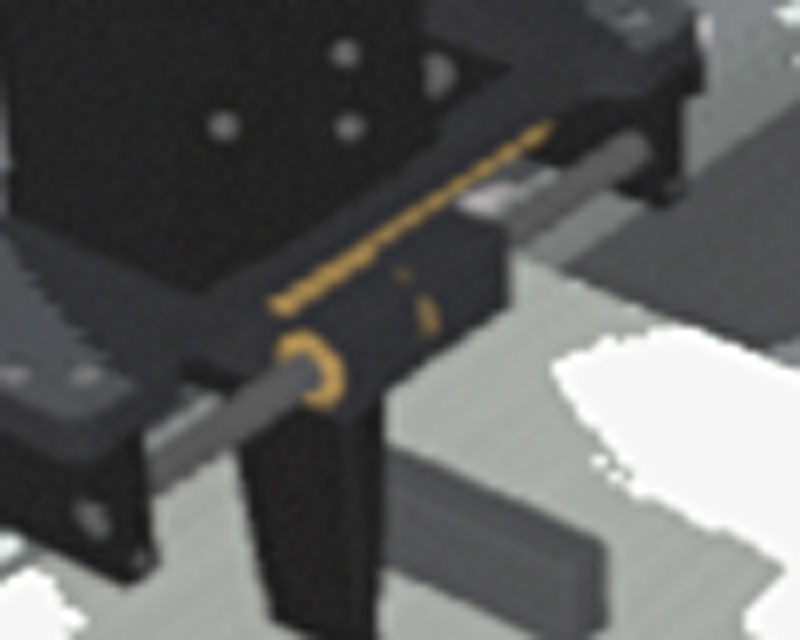

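```bash
python3 -m inch '[{"offset":[0,5,0],"spin":0},{"offset":[0,4,0],"spin":0},{"offset":[0,3,0],"spin":0},{"offset":[0,3,0],"spin":0},{"offset":[0,4,0],"spin":0}]'
python3 -m inch '[{"offset":[0,4,0],"spin":0},{"offset":[0,4,0],"spin":0},{"offset":[0,4,0],"spin":0},{"offset":[0,4,0],"spin":0},{"offset":[0,4,0],"spin":0}]'
python3 st.py 0 89 53
python3 - <<'E'
from h import *
from workcell import ctrl
c=ctrl.capture("scene");crop(c,140,190,250,200,"pics/d8.png",3)
E
```

```text
clock: 6.1
tool_pos: [0.5913, -0.0906, 0.0542]
eef_rot: [-0.157, 3.137, 0.0]
ft_force: [-0.0, -0.6, 0.5]
grip_width: 0.0007
clock: 6.6
tool_pos: [0.5893, -0.0708, 0.0542]
eef_rot: [-0.157, 3.137, -0.0]
ft_force: [-0.1, -3.4, 1.6]
grip_width: 0.0006
t 6.60 box mm [ -0.4 -87.   54.2] tip z 46.2 tool y vs box x deg 90.0 F box [-0.4 -3.4  1.6] grip 0.0006 q6 -1.90
to go, tool axes mm [ -0.3 176.    1.1]
```

View pics/d8.png

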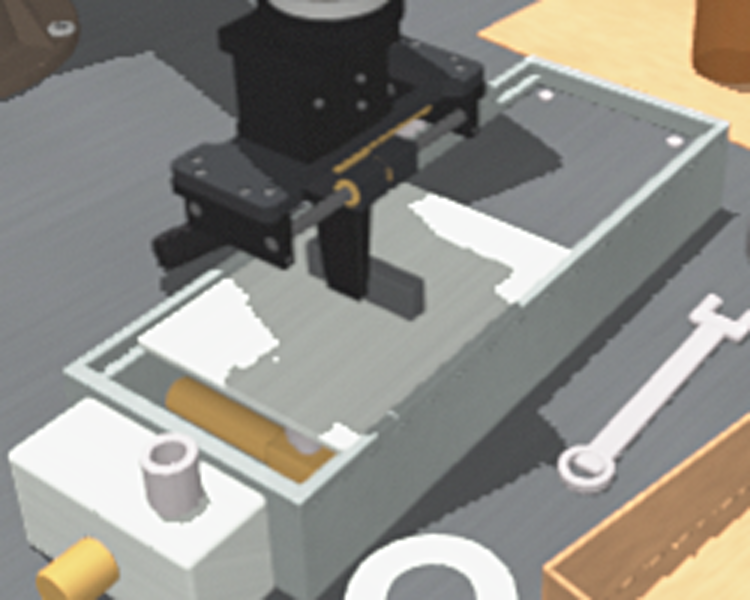

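```bash
python3 -m inch '[{"offset":[0,6,0],"spin":0},{"offset":[0,7,0],"spin":0},{"offset":[0,8,0],"spin":0},{"offset":[0,8,0],"spin":0},{"offset":[0,8,0],"spin":0}]'
python3 -m inch '[{"offset":[0,8,0],"spin":0},{"offset":[0,8,0],"spin":0},{"offset":[0,8,0],"spin":0},{"offset":[0,8,0],"spin":0},{"offset":[0,8,0],"spin":0}]'
python3 -m inch '[{"offset":[0,8,0],"spin":0},{"offset":[0,8,0],"spin":0},{"offset":[0,8,0],"spin":0},{"offset":[0,7,0],"spin":0},{"offset":[0,6,0],"spin":0}]'
python3 st.py 0 94 53
```

```text
clock: 7.15
tool_pos: [0.5854, -0.0333, 0.0541]
eef_rot: [-0.157, 3.138, 0.0]
ft_force: [0.1, -3.5, 0.1]
grip_width: 0.0002
clock: 7.65
tool_pos: [0.5815, 0.0063, 0.0541]
eef_rot: [-0.157, 3.138, 0.0]
ft_force: [0.3, -4.0, 0.5]
grip_width: 0.0003
clock: 8.15
tool_pos: [0.5778, 0.0431, 0.0541]
eef_rot: [0.158, -3.138, -0.0]
ft_force: [0.7, -4.4, 1.1]
grip_width: 0.0003
t 8.15 box mm [-0.4 27.5 54.1] tip z 46.1 tool y vs box x deg 90.0 F box [ 0.3 -4.4  1.1] grip 0.0003 q6 -1.71
to go, tool axes mm [-0.4 66.5  1.1]
```

```bash
python3 -m inch '[{"offset":[0,8,0],"spin":0},{"offset":[0,8,0],"spin":0},{"offset":[0,8,0],"spin":0},{"offset":[0,7,0],"spin":0},{"offset":[0,6,0],"spin":0}]'
python3 -m inch '[{"offset":[0,4,0],"spin":0},{"offset":[0,4,0],"spin":0},{"offset":[0,4,0],"spin":0},{"offset":[0,3,0],"spin":0},{"offset":[0,3,0],"spin":0}]'
python3 -m inch '[{"offset":[0,2,0],"spin":0},{"offset":[0,2,0],"spin":0},{"offset":[0,2,0],"spin":0}]'
python3 st.py 0 94 53
```

```text
clock: 8.65
tool_pos: [0.5741, 0.08, 0.0541]
eef_rot: [-0.158, 3.138, 0.0]
ft_force: [0.0, -3.2, 0.4]
grip_width: 0.0003
clock: 9.15
tool_pos: [0.5724, 0.0973, 0.0541]
eef_rot: [-0.157, 3.138, 0.0]
ft_force: [0.3, -2.8, 1.3]
grip_width: 0.0006
clock: 9.45
tool_pos: [0.5717, 0.1033, 0.0541]
eef_rot: [-0.157, 3.138, 0.0]
ft_force: [-0.2, -4.0, 0.8]
grip_width: 0.0001
t 9.45 box mm [-0.3 87.9 54.1] tip z 46.1 tool y vs box x deg 90.0 F box [-0.6 -3.9  0.8] grip 0.0001 q6 -1.61
to go, tool axes mm [-0.3  6.1  1.1]
```

```bash
python3 -m inch '[{"offset":[0,2,0],"spin":0},{"offset":[0,1,0],"spin":0},{"offset":[0,1,0],"spin":0},{"offset":[0,0,0],"spin":0}]'
python3 -m inch '[{"offset":[0,1,0],"spin":0},{"offset":[0,1,0],"spin":0}]'
python3 -m inch '[{"offset":[0,1,0],"spin":0},{"offset":[0,0,0],"spin":0}]'
python3 st.py 0 94 53
```

```text
clock: 9.85
tool_pos: [0.5713, 0.1073, 0.0541]
eef_rot: [-0.157, 3.138, 0.0]
ft_force: [-0.7, -2.9, 1.4]
grip_width: 0.0008
clock: 10.05
tool_pos: [0.5712, 0.1091, 0.0541]
eef_rot: [-0.157, 3.138, 0.0]
ft_force: [-0.0, -4.1, 1.3]
grip_width: 0.0001
clock: 10.25
tool_pos: [0.5715, 0.1098, 0.0542]
eef_rot: [-0.157, 3.137, -0.001]
ft_force: [2.5, -6.7, -0.4]
grip_width: 0.0001
t 10.25 box mm [ 0.1 94.5 54.2] tip z 46.2 tool y vs box x deg 90.0 F box [ 1.8 -7.  -0.4] grip 0.0001 q6 -1.59
to go, tool axes mm [ 0.1 -0.5  1.2]
```

Force is starting to rise at the expected position, so I'll press a little more to confirm the end wall.

```bash
python3 -m inch '[{"offset":[0,1,0],"spin":0},{"offset":[0,0,0],"spin":0}]'
python3 -m inch '[{"offset":[0,1,0],"spin":0},{"offset":[0,0,0],"spin":0}]'
python3 st.py 0 94 53
python3 - <<'E'
from h import *
from workcell import ctrl
c=ctrl.capture("scene");pickle.dump(c,open("s9.pkl","wb"));crop(c,140,190,250,200,"pics/d9.png",3)
c=ctrl.capture("top");pickle.dump(c,open("t9.pkl","wb"));crop(c,230,170,330,160,"pics/t9.png",2)
E
```

```text
clock: 10.45
tool_pos: [0.5715, 0.1099, 0.0542]
eef_rot: [-0.158, 3.137, -0.002]
ft_force: [2.2, -12.4, -0.6]
grip_width: 0.0002
clock: 10.65
tool_pos: [0.5715, 0.11, 0.0542]
eef_rot: [-0.158, 3.137, -0.004]
ft_force: [3.2, -20.2, 1.3]
grip_width: 0.0005
t 10.65 box mm [ 0.1 94.6 54.2] tip z 46.2 tool y vs box x deg 90.0 F box [  1.2 -20.4   1.3] grip 0.0005 q6 -1.59
to go, tool axes mm [ 0.1 -0.6  1.2]
```

View pics/d9.png

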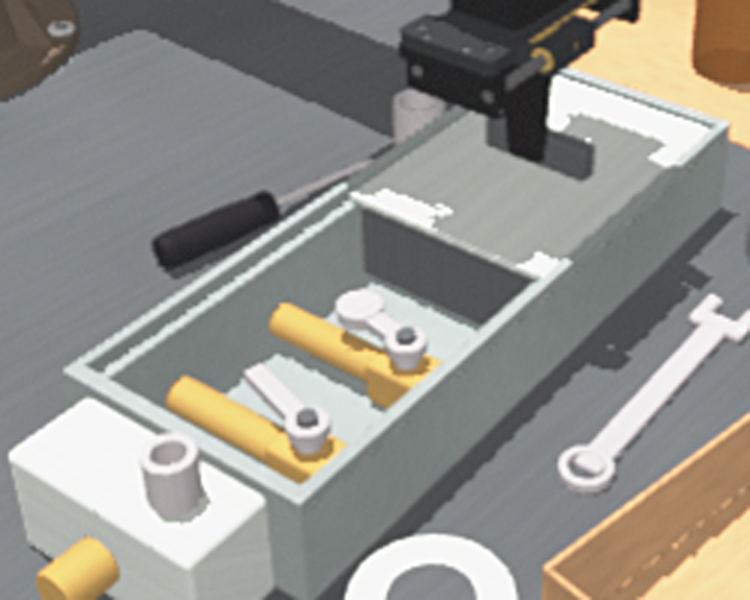

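View pics/t9.png

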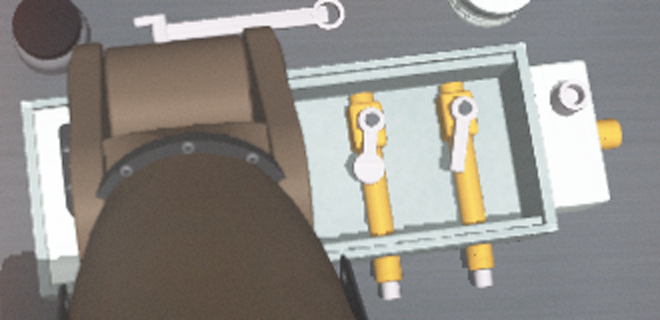

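Run:
```python
from h import *
c=pickle.load(open("t9.pkl","rb"))
for n,(x,y,z) in dict(mhub=(370,120,.059),mdisc=(369,166,.055),phub=(463,107,.059),pend=(458,168,.054)).items():
    print(n,(w2b(onplane(c,230+x/2,170+y/2,z))*1000).round(1))
crop(c,390,200,100,80,"pics/t9b.png",8)
c=pickle.load(open("s9.pkl","rb"));crop(c,280,200,80,60,"pics/d9b.png",10)
```

```text
mhub [[ 33.4 -77.8  59. ]]
mdisc [[ -6.6 -71.5  55. ]]
phub [[  35.1 -162.7   59. ]]
pend [[ -18.  -150.4   54. ]]
```

View pics/t9b.png

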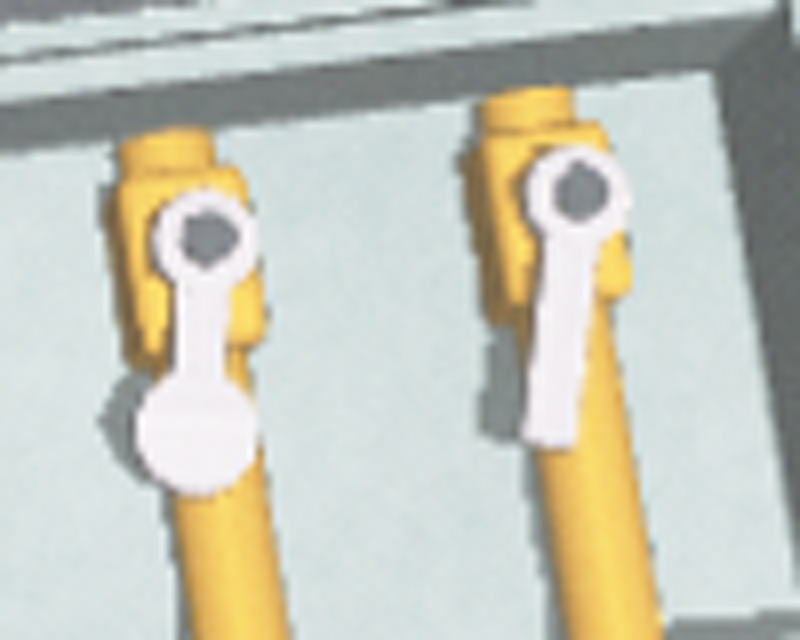

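View pics/d9b.png

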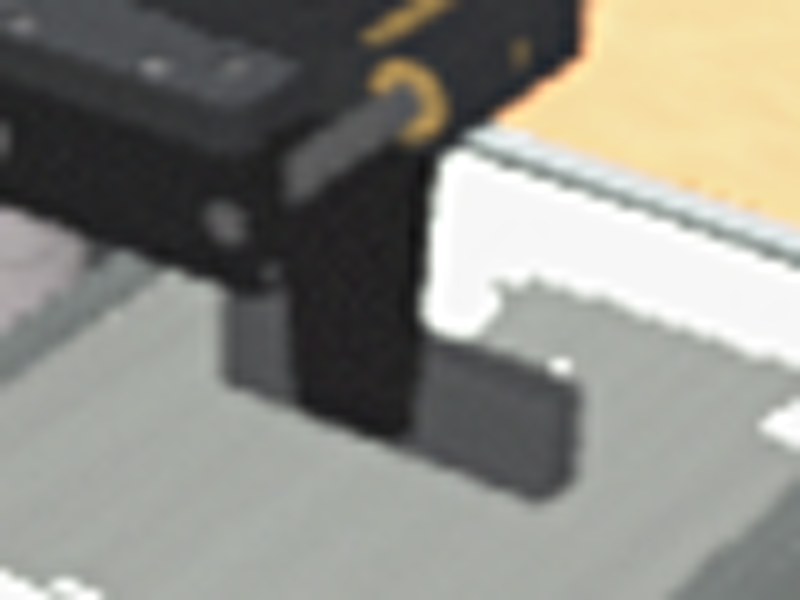

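Run:
```python
from h import *
c=pickle.load(open("s9.pkl","rb"))
for y in(86,88):
  for z in(72,76,80,84): print(y,z,[((proj(c,b2w(np.array([x,y,z])/1000.))[0]-[280,200]+.5)*10).round(0) for x in(-10,10)])
print([((proj(c,b2w(np.array([x,101,68])/1000.))[0]-[280,200]+.5)*10).round(0) for x in(-40,40)])
```

```text
86 72 [array([292., 455.]), array([374., 487.])]
86 76 [array([292., 438.]), array([375., 470.])]
86 80 [array([292., 421.]), array([375., 453.])]
86 84 [array([293., 404.]), array([376., 436.])]
88 72 [array([298., 450.]), array([380., 482.])]
88 76 [array([298., 433.]), array([380., 465.])]
88 80 [array([298., 417.]), array([381., 448.])]
88 84 [array([299., 400.]), array([381., 431.])]
[array([214., 393.]), array([541., 519.])]
```

```bash
python3 - <<'E'
from h import *
b=np.load("box.npy");a=b[2];R=np.array([[np.cos(a),-np.sin(a)],[np.sin(a),np.cos(a)]])
b[:2]+=R@np.array([-.0008,.0022]);np.save("box.npy",b);print(b)
E
python3 -m inch '[{"offset":[0,-5,0],"spin":0},{"offset":[0,-10,0],"spin":0},{"offset":[0,-10,-15],"spin":0},{"offset":[0,-15,-25],"spin":0},{"offset":[0,-30,0],"spin":0}]'
python3 st.py -10 -108 90
```

```text
[0.57990263 0.01789707 0.10058063]
clock: 11.25
tool_pos: [0.579, 0.043, 0.0967]
eef_rot: [-0.16, 3.134, 0.001]
ft_force: [-0.7, -0.0, -0.4]
grip_width: 0.0004
t 11.25 box mm [ 1.6 25.  96.7] tip z 88.7 tool y vs box x deg 90.1 F box [-0.7  0.1 -0.4] grip 0.0004 q6 -1.71
to go, tool axes mm [  11.8 -133.     6.6]
```

```bash
python3 -m inch '[{"offset":[3,-35,0],"spin":0},{"offset":[3,-35,0],"spin":0},{"offset":[3,-35,0],"spin":0},{"offset":[3,-28,0],"spin":0},{"offset":[0,0,0],"spin":0}]'
python3 -m inch '[{"offset":[0,0,15],"spin":0},{"offset":[0,0,15],"spin":0},{"offset":[0,0,10],"spin":0},{"offset":[0,0,0],"spin":0}]'
python3 st.py -10 -108 17
python3 - <<'E'
from h import *
from workcell import ctrl
c=ctrl.capture("scene");crop(c,140,220,200,150,"pics/e1.png",4)
E
```

```text
clock: 11.75
tool_pos: [0.5792, -0.094, 0.094]
eef_rot: [-0.152, 3.138, 0.0]
ft_force: [-0.1, -0.2, -0.7]
grip_width: 0.0003
clock: 12.15
tool_pos: [0.5786, -0.0904, 0.0529]
eef_rot: [0.158, -3.136, -0.002]
ft_force: [-0.1, 0.1, 0.6]
grip_width: 0.0005
t 12.15 box mm [ -12.2 -107.6   52.9] tip z 44.9 tool y vs box x deg 90.0 F box [-0.   0.1  0.6] grip 0.0005 q6 -1.94
to go, tool axes mm [-2.3 -0.5 35.9]
```

View pics/e1.png

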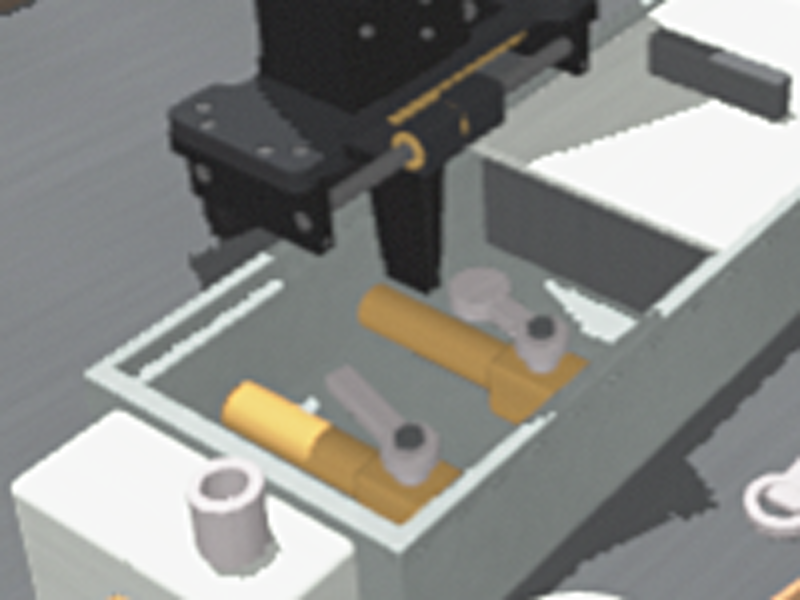

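```bash
python3 -m inch '[{"offset":[-3,0,10],"spin":0},{"offset":[0,0,10],"spin":0},{"offset":[0,0,8],"spin":0},{"offset":[0,0,4],"spin":0},{"offset":[0,0,0],"spin":0}]'
python3 st.py -11 -95 17
python3 - <<'E'
from h import *
from workcell import ctrl
c=ctrl.capture("scene");crop(c,200,240,110,85,"pics/e2.png",7)
E
```

```text
clock: 12.7
tool_pos: [0.5818, -0.0907, 0.0214]
eef_rot: [0.157, -3.137, -0.001]
ft_force: [0.3, 0.5, 0.5]
grip_width: 0.0002
t 12.70 box mm [  -9.  -108.2   21.4] tip z 13.4 tool y vs box x deg 90.0 F box [0.3 0.5 0.5] grip 0.0002 q6 -1.94
to go, tool axes mm [ 2.  13.2  4.4]
```

View pics/e2.png

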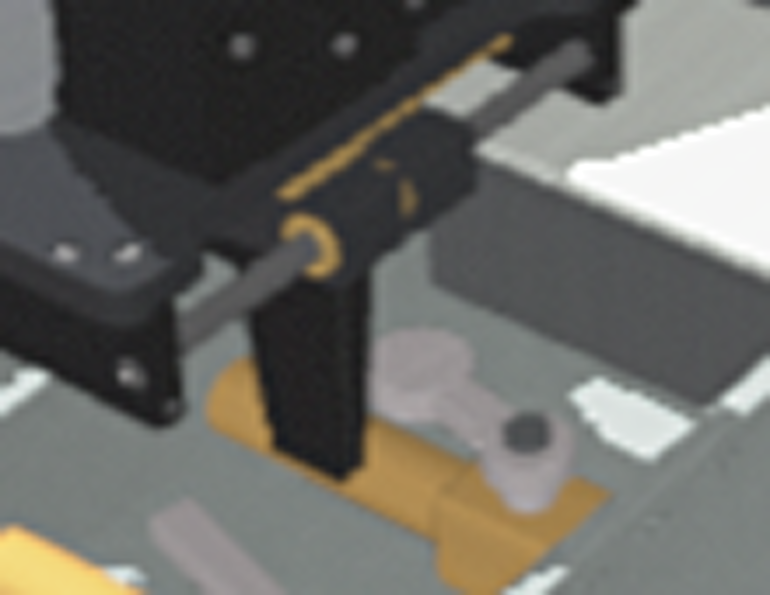

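```bash
python3 -m inch '[{"offset":[1,0,4],"spin":0},{"offset":[1,4,0],"spin":0},{"offset":[0,4,0],"spin":0},{"offset":[0,3,0],"spin":0},{"offset":[0,0,0],"spin":0}]'
python3 st.py -14.5 -80 17
```

```text
clock: 13.25
tool_pos: [0.5791, -0.0795, 0.0183]
eef_rot: [-0.158, 3.137, 0.0]
ft_force: [1.0, -0.5, -0.3]
grip_width: 0.0003
t 13.25 box mm [-10.6 -96.8  18.3] tip z 10.3 tool y vs box x deg 90.0 F box [ 0.9 -0.6 -0.3] grip 0.0003 q6 -1.92
to go, tool axes mm [ 3.9 16.8  1.3]
```

```bash
python3 -m inch '[{"offset":[1,3,0],"spin":0},{"offset":[1,3,0],"spin":0},{"offset":[1,4,0],"spin":0},{"offset":[0,3,0],"spin":0},{"offset":[0,3,0],"spin":0}]'
python3 st.py -13.8 -68 17
python3 - <<'E'
from h import *
from workcell import ctrl
c=ctrl.capture("scene");crop(c,190,230,120,90,"pics/e3.png",6)
E
```

```text
clock: 13.75
tool_pos: [0.5749, -0.0643, 0.0183]
eef_rot: [-0.157, 3.137, -0.0]
ft_force: [3.3, -2.4, 0.3]
grip_width: 0.0007
t 13.75 box mm [-13.3 -81.3  18.3] tip z 10.3 tool y vs box x deg 90.0 F box [ 3.  -2.7  0.3] grip 0.0007 q6 -1.90
to go, tool axes mm [ 0.5 13.3  1.3]
```

View pics/e3.png

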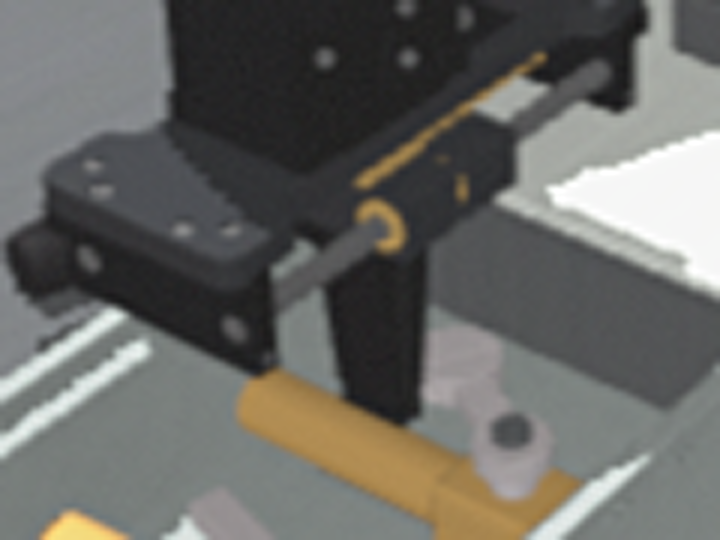

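```bash
python3 -m inch '[{"offset":[0,3,0],"spin":0},{"offset":[0,3,0],"spin":0},{"offset":[0,3,0],"spin":0},{"offset":[0,3,0],"spin":0},{"offset":[-1,3,0],"spin":0}]'
python3 -m inch '[{"offset":[-1,3,0],"spin":0},{"offset":[-1,3,0],"spin":0},{"offset":[-2,3,0],"spin":0},{"offset":[0,0,0],"spin":0}]'
python3 st.py 0 -45 17
python3 - <<'E'
from h import *
from workcell import ctrl
c=ctrl.capture("scene");crop(c,190,230,120,90,"pics/e4.png",6)
E
```

```text
clock: 14.3
tool_pos: [0.5735, -0.049, 0.018]
eef_rot: [0.157, -3.137, -0.001]
ft_force: [0.1, -2.4, -0.1]
grip_width: 0.0004
clock: 14.7
tool_pos: [0.5771, -0.0395, 0.018]
eef_rot: [0.158, -3.137, -0.001]
ft_force: [-1.0, -1.0, 0.2]
grip_width: 0.0008
t 14.70 box mm [ -8.6 -56.8  18. ] tip z 10.0 tool y vs box x deg 90.0 F box [-1.1 -0.9  0.2] grip 0.0008 q6 -1.85
to go, tool axes mm [-8.6 11.8  1. ]
```

View pics/e4.png

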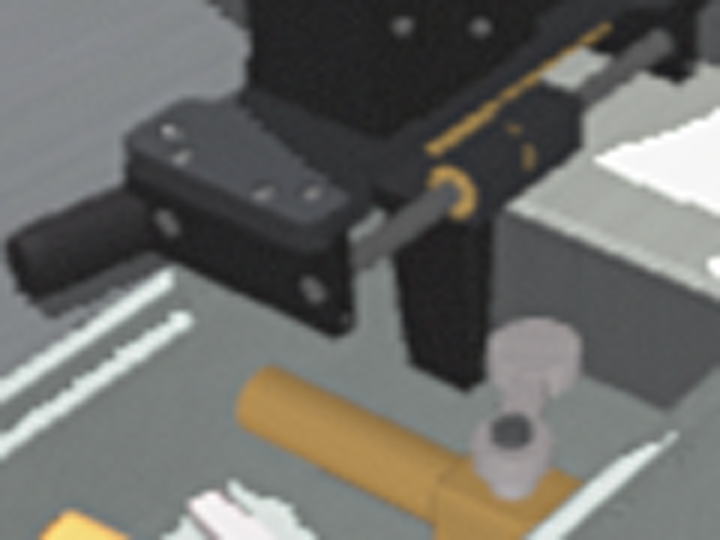

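```bash
python3 -m inch '[{"offset":[-2,3,0],"spin":0},{"offset":[-2,3,0],"spin":0},{"offset":[-2,3,0],"spin":0},{"offset":[-3,3,0],"spin":0},{"offset":[-3,2,0],"spin":0}]'
python3 st.py 11 -37 17
python3 -m inch '[{"offset":[-3,2,0],"spin":0},{"offset":[-2,2,0],"spin":0},{"offset":[-1,1,0],"spin":0},{"offset":[0,0,0],"spin":0}]'
python3 st.py 11 -37 17
```

```text
clock: 15.25
tool_pos: [0.5878, -0.0245, 0.0181]
eef_rot: [0.157, -3.137, -0.0]
ft_force: [-1.9, -2.4, -0.5]
grip_width: 0.0008
t 15.25 box mm [  3.6 -43.   18.1] tip z 10.1 tool y vs box x deg 90.0 F box [-2.2 -2.2 -0.5] grip 0.0008 q6 -1.83
to go, tool axes mm [-7.4  6.   1.1]
clock: 15.65
tool_pos: [0.5933, -0.0191, 0.0181]
eef_rot: [-0.157, 3.137, 0.0]
ft_force: [-0.8, 0.0, 0.3]
grip_width: -0.0001
t 15.65 box mm [  9.6 -38.2  18.1] tip z 10.1 tool y vs box x deg 90.0 F box [-0.8  0.1  0.3] grip -0.0001 q6 -1.81
to go, tool axes mm [-1.4  1.2  1.1]
```

Now I'll press in +x until it meets the stop.

```bash
python3 -m inch '[{"offset":[-1,0.5,0],"spin":0},{"offset":[-1,0.5,0],"spin":0},{"offset":[0,0,0],"spin":0}]'
python3 st.py
python3 -m inch '[{"offset":[-1,0,0],"spin":0},{"offset":[0,0,0],"spin":0}]'
python3 -m inch '[{"offset":[-1,0,0],"spin":0},{"offset":[0,0,0],"spin":0}]'
python3 st.py
python3 - <<'E'
from h import *
from workcell import ctrl
c=ctrl.capture("scene");crop(c,190,230,120,90,"pics/e5.png",6)
E
```

```text
clock: 15.95
tool_pos: [0.5948, -0.0183, 0.0181]
eef_rot: [0.157, -3.137, 0.0]
ft_force: [-2.7, -2.6, -0.4]
grip_width: 0.0004
t 15.95 box mm [ 11.2 -37.5  18.1] tip z 10.1 tool y vs box x deg 90.0 F box [-3.  -2.3 -0.4] grip 0.0004 q6 -1.81
clock: 16.15
tool_pos: [0.5949, -0.0183, 0.018]
eef_rot: [0.157, -3.135, -0.0]
ft_force: [-6.6, -4.4, 2.0]
grip_width: 0.0003
clock: 16.35
tool_pos: [0.595, -0.0182, 0.0179]
eef_rot: [0.157, -3.133, -0.001]
ft_force: [-10.4, -5.8, 3.9]
grip_width: 0.0006
t 16.35 box mm [ 11.4 -37.4  17.9] tip z 9.9 tool y vs box x deg 90.0 F box [-11.   -4.7   3.9] grip 0.0006 q6 -1.81
```

View pics/e5.png

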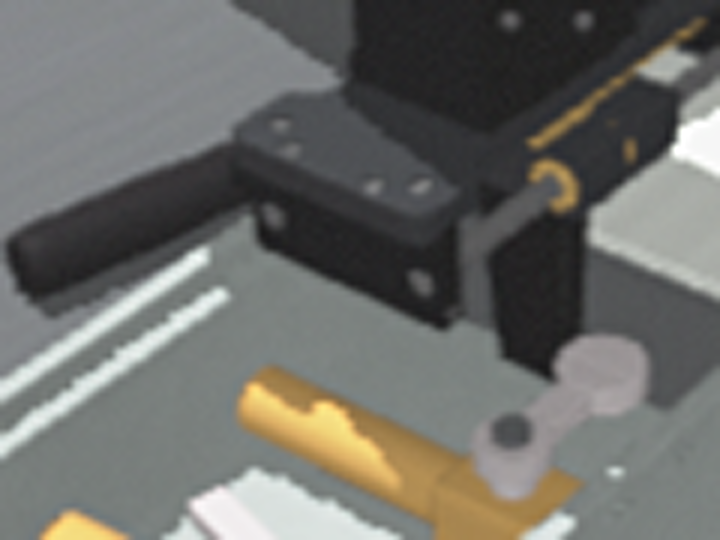

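It's at the stop: 11 N with no further motion, and the tool is at the predicted (11, -37). I'll back off, raise and clear the view to check.

```bash
python3 -m inch '[{"offset":[4,-1,0],"spin":0},{"offset":[8,-4,0],"spin":0},{"offset":[8,-4,0],"spin":0},{"offset":[0,0,-10],"spin":0},{"offset":[0,0,-20],"spin":0}]'
python3 -m inch '[{"offset":[0,0,-35],"spin":0},{"offset":[0,0,-40],"spin":0},{"offset":[0,0,-40],"spin":0},{"offset":[0,20,-20],"spin":0},{"offset":[10,40,0],"spin":0}]'
python3 -m inch '[{"offset":[10,45,0],"spin":0},{"offset":[10,45,0],"spin":0},{"offset":[10,45,0],"spin":0},{"offset":[10,45,0],"spin":0},{"offset":[10,45,0],"spin":0}]'
python3 -m inch '[{"offset":[10,45,0],"spin":0},{"offset":[10,45,0],"spin":0},{"offset":[10,40,0],"spin":0},{"offset":[0,0,0],"spin":0}]'
python3 st.py
python3 - <<'E'
from h import *
from workcell import ctrl
c=ctrl.capture("scene");cv2.imwrite("pics/f1.png",c["image"])
c=ctrl.capture("top");pickle.dump(c,open("tf.pkl","wb"));cv2.imwrite("pics/f2.png",c["image"]);crop(c,390,200,100,80,"pics/f3.png",8)
E
```

```text
clock: 16.9
tool_pos: [0.5774, -0.029, 0.0481]
eef_rot: [0.156, -3.136, -0.001]
ft_force: [0.3, -0.3, 0.8]
grip_width: 0.0006
clock: 17.4
tool_pos: [0.5643, 0.0288, 0.1871]
eef_rot: [-0.152, 3.131, -0.001]
ft_force: [-0.6, 0.3, -0.3]
grip_width: 0.0005
clock: 17.9
tool_pos: [0.4891, 0.2504, 0.1842]
eef_rot: [-0.157, 3.136, 0.001]
ft_force: [0.7, 0.0, -0.1]
grip_width: 0.0007
clock: 18.3
tool_pos: [0.4452, 0.3788, 0.1839]
eef_rot: [-0.163, 3.136, 0.002]
ft_force: [0.3, -1.4, 0.3]
grip_width: 0.0005
t 18.30 box mm [-97.8 372.6 183.9] tip z 175.9 tool y vs box x deg 90.2 F box [ 0.2 -1.4  0.3] grip 0.0005 q6 -1.08
```

View pics/f1.png

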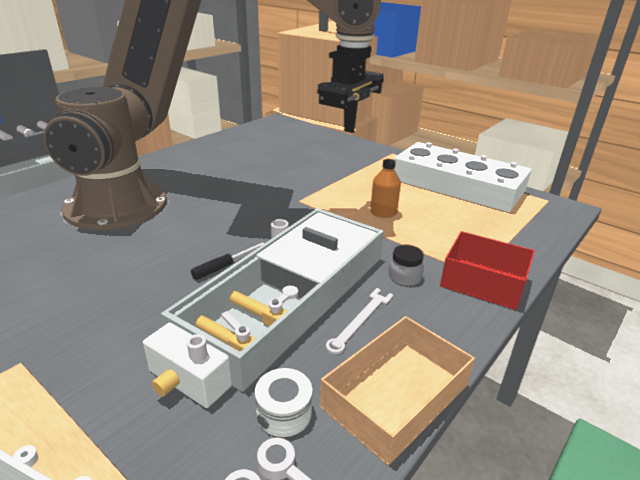

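View pics/f2.png

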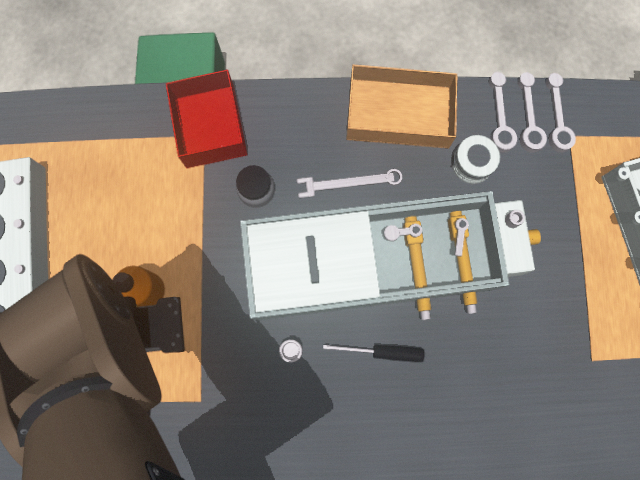

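View pics/f3.png

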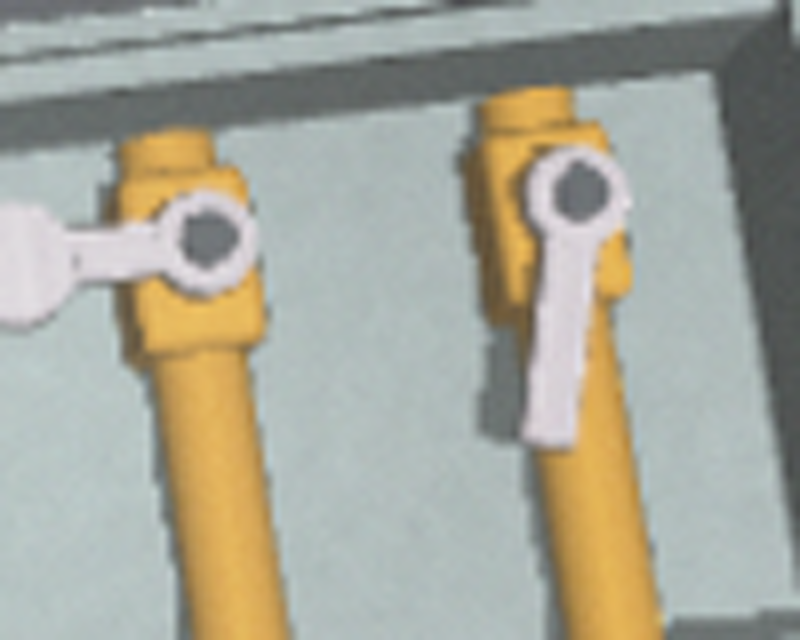

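Run:
```python
from h import *
c=pickle.load(open("tf.pkl","rb"))
f=lambda x,y,z:w2b(onplane(c,390+x/8-.44,200+y/8-.44,z))[0]*1000
h=f(208,240,.0585);d=f(18,265,.055);print(h,d,np.degrees(np.arctan2(d[1]-h[1],-(d[0]-h[0]))),np.hypot(*(d-h)[:2]))
crop(c,235,195,160,130,"pics/f4.png",5)
```

```text
[ 34.99242698 -81.24967994  58.5       ] [ 35.16062617 -39.04651156  55.        ] 90.22834903378056 42.20350356203686
```

View pics/f4.png

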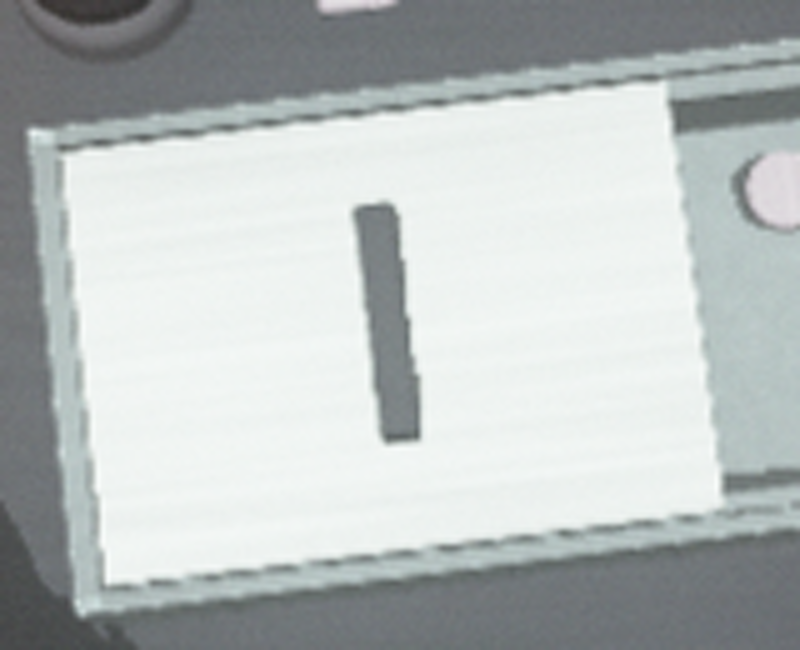

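The cover lies flat against the +y end wall. The marked handle measures 90.2°, and the plain handle and the bench items look unmoved. Handing in.

```bash
python3 -c "
from workcell import ctrl
print(ctrl.finish_job())"
```

```text
the job is handed in; nothing more can be done
None
```

The job is done and handed in at about 18.4 s of the 58 s allowed. With shut fingertips I pushed the cover by its rib to the +y end wall. I then pushed the marked disc (the valve at y = -80 mm) round to its stop.

**Last checks:**
- **Cover:** the push stalled at the wall at about 20 N. The final pictures show it flat between the lips and against the end wall.
- **Marked handle:** it pressed against its stop at about 11 N, and I measured 90.2° in the top picture after backing off.
- **Plain handle and bench items:** the plain handle looks the same as before. The things about the bench appear where they were in the final views, judged by eye and not measured. The gripper hid part of the bottle in the top view, but it was clear in the scene view.
- **Robot:** it was clear of everything at hand-in.

**What disagreed:**
- **Tool height:** the fingertips were really about 34 mm higher than the reported TCP and the stated tool frame imply. My first push therefore passed over the rib without touching it. I measured the offset in the pictures and corrected for it.
- **Box position:** my first estimate of the box was off by about 2 mm along its length. I corrected it from the valve positions.

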